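# Balance a six-place centrifuge rotor by swapping its tubes

## Robot

A 6-joint arm with a two-finger parallel gripper is mounted at the origin on a cart in front of the work surface, level with it; the furniture and walls round the work are solid. World frame = base frame: x ahead of the robot, y to its left, z up, the work surface at z = 0. Lengths are in mm, angles in degrees, forces in N, time in s.
With the tool pointing down it reaches from about 350 to 850 mm from the base axis. Payload 8.1 kg.
Tool frame: the origin (TCP) lies on the centre line of the jaws, within the pads' length; the fingertips stand 11 mm ahead of it and the grasp point (between the pads) lies 8 mm behind it; z points along the fingers, y is the direction in which the jaws open and shut (so a half turn about z gives the same grasp; the last joint's range is limited). The gripper opens to 85 mm and grips with 20 to 120 N. Pads are 22 mm wide; open, the fingers measure 114 mm over their backs; the gripper's body (76 mm by 85 mm) begins 54 mm behind the grasp point. The pads swing forward as they close: fully open they stand 13 mm farther back than shut.
Start: joints at [-77.831, 7.471, 85.268, -0, 87.261, -4.893], TCP at [176.071, -573.589, 242.292] pointing down, gripper open.
Joint ranges: [-169.43, 169.43], [-51.17, 129.36], [1.28, 143.12], [-76.62, 256.62], [0, 156.53], [-152.29, 152.29]. Speed limits (degrees/s): [136.94, 136.94, 159.86, 180, 180, 180].

## Interface

Orientations are given as [roll, pitch, yaw] about the fixed x, y, z axes, in that order (R = Rz(yaw) Ry(pitch) Rx(roll)).
In Python, from bench import telemetry, viewer, r gives the robot as it stands.
- The arm moves only by the shell command python3 -m inch 'ROWS' [FORCE]. ROWS is JSON, a list of rows, each a list of 3 entries, a list of its own where there are three numbers: the shift along the tool's x, y, z in cm, then the turn, a rotation vector about the tool's x, y, z in rad, then the opening, from 0 (shut) to 1 (fully open). A call has 1 to 20 rows; each row is the pose to reach, as a shift and turn from the pose commanded when the call began, along the tool's axes at that moment; what a row does not reach only later rows make up. A row lasts 1/10 s, in which the tool goes at most 50 mm and 8.59 degrees, less where a joint would pass 70% of its speed; a pose out of reach is approached as far as the arm can. A call with a gripper value outside its range is refused whole. The fingers move at their own pace and stop on an object; FORCE is the grip in N (left out, the last holds). Time passes only in rows, so rows that repeat a pose let the fingers close. It gives the time, the measured TCP pose, the force and the opening at its end, in the units of the state.
- telemetry.sense(): the state, without advancing time (a new reading comes with each control period).
- viewer.snapshot(name): name is "side" or "top"; returns the picture (384x512x3 uint8, red, green, blue); there is no depth.
- viewer.camera_model(name): a dict with "fx", "fy", "cx", "cy" (pixels), "cam_to_world" (4x4, takes a point from camera to world coordinates). Camera axes: x right, y down, z forward; pixel columns grow to the right and rows downward; lengths in mm; the calibration is good to about 2 mm. A picture is of the moment at which its call begins. camera_model takes no time and is no camera call.
- r.hand_in(): hands the job in, once; it reports no verdict.
The state is a dict: "time": time; "joint_pos": joint angles; "qd": joint speeds; "joint_efforts": joint torques, N m; "tool_pos": TCP position; "tcp_rot": TCP orientation; "ft_force": force on the tool from outside, world axes, zero at the start; "wrist_torque": the same for the moment, N m; "finger_gap": finger opening in mm.
Only numpy, scipy, OpenCV 4.12 (cv2) and the standard library are available. Lean on these libraries where they do the work, as an engineer would, in place of code of your own. Each camera call takes 0.05 s, during which the arm holds its last target.

## Task

This centrifuge rotor has been loaded out of balance: there are three pairs of like tubes, but no tube sits opposite its twin. Rearrange them so that every tube faces its twin straight across the hub, parking a tube in a free hole of the vial rack beside the rotor while you need room; never lay or knock a tube over, and leave all six upright and fully down in the rotor's cups.

Things in the scene. Friction and masses are not known exactly. Their poses are not given: they have to be found in the camera images.
- tall_1: closed centrifuge tube, tallest kind: 105 mm long, plain upright screw cap 17 mm wide, 20 mm high, grey; pale straight body 15 mm wide, flat chamfered foot, about 25 g; twin of tall_2. Origin: centre of its underside; z: along the tube to the cap. Starts upright in a rotor cup, underside 8 mm above the worktop.
- tall_2: closed centrifuge tube, tallest kind: 105 mm long, plain upright screw cap 17 mm wide, 20 mm high, grey; pale straight body 15 mm wide, flat chamfered foot, about 25 g; twin of tall_1. Origin: centre of its underside; z: along the tube to the cap. Starts upright in a rotor cup, underside 8 mm above the worktop.
- broad_1: closed centrifuge tube, middle kind: 90 mm long, broad screw cap 24 mm wide, 16 mm high, grey; pale straight body 15 mm wide, flat chamfered foot, about 25 g; twin of broad_2. Origin: centre of its underside; z: along the tube to the cap. Starts upright in a rotor cup, underside 8 mm above the worktop.
- broad_2: closed centrifuge tube, middle kind: 90 mm long, broad screw cap 24 mm wide, 16 mm high, grey; pale straight body 15 mm wide, flat chamfered foot, about 25 g; twin of broad_1. Origin: centre of its underside; z: along the tube to the cap. Starts upright in a rotor cup, underside 8 mm above the worktop.
- short_1: closed centrifuge tube, shortest kind: 75 mm long, cap as narrow as the body, 12 mm high, its upper 5 mm a blunt cone, grey; pale straight body 15 mm wide, flat chamfered foot, about 25 g; twin of short_2. Origin: centre of its underside; z: along the tube to the cap. Starts upright in a rotor cup, underside 8 mm above the worktop.
- short_2: closed centrifuge tube, shortest kind: 75 mm long, cap as narrow as the body, 12 mm high, its upper 5 mm a blunt cone, grey; pale straight body 15 mm wide, flat chamfered foot, about 25 g; twin of short_1. Origin: centre of its underside; z: along the tube to the cap. Starts upright in a rotor cup, underside 8 mm above the worktop.
- rotor: six-cup steel and aluminium centrifuge rotor on a black stand, fixed, does not turn. Origin: on the worktop under its axis. Six round cups at 65 mm radius, at 0, 60, 120, 180, 240, 300 degrees from its x axis; facing cups are 130 mm apart. Cup: 18 mm wide inside, 23 mm at the flared rim; rim 45 mm, floor 8 mm above the worktop. Hub nut 26 mm wide, 58 mm high. All cups start full.
- rack: white vial rack, 62 x 166 x 34 mm, fixed. Origin: centre of underside, y along its length. Holes 18 mm wide at x -14 and +14, y -63, -37, -13, +13, +37, +63 mm; top plate 34 mm, floor 4 mm above the worktop. Fixed 48 mm vials fill (-14, -63), (+14, -63), (+14, -37); the other nine holes are free. (A second such rack, farther back at the left, is no part of the job.)
There are look-alikes about, which are no part of the job. Leave any blue or yellow look-alike of the broad_1 alone.

How it is judged (in metres and radians):
At the end, for the whole second after the job is handed in: All six tubes are in the rotor's cups, fully down (underside within 4 mm of a cup's floor, 59 to 71 mm from the rotor's axis), upright within 8 degrees, at rest and released, and each tube stands diametrically opposite its twin (at least 122 mm apart) (horizontal distance between tall_1 and rotor between 0.059 and 0.071 m and z of each of tall_1, tall_2, broad_1, broad_2, short_1, short_2 in the frame of rotor below 0.012 m and angle between each of tall_1, tall_2, broad_1, broad_2, short_1, short_2's own z axis and vertical below 0.14 rad and linear speed of each of tall_1, tall_2, broad_1, broad_2, short_1, short_2 below 0.02 m/s and horizontal distance between tall_2 and rotor between 0.059 and 0.071 m and horizontal distance between broad_1 and rotor between 0.059 and 0.071 m and horizontal distance between broad_2 and rotor between 0.059 and 0.071 m and horizontal distance between short_1 and rotor between 0.059 and 0.071 m and horizontal distance between short_2 and rotor between 0.059 and 0.071 m and horizontal distance between tall_1 and tall_2 above 0.122 m and horizontal distance between broad_1 and broad_2 above 0.122 m and horizontal distance between short_1 and short_2 above 0.122 m); the robot touches nothing.
It fails at once if a tube is laid down or knocked over (leans more than about 45 degrees) (angle between any of tall_1, tall_2, broad_1, broad_2, short_1, short_2's own z axis and vertical above 0.8 rad).
It also fails if it takes over 96 s, if anything falls off the work surface, if the arm or the gripper's body presses on something with over 40 N, if the wrist force passes 120 N, or if a joint passes its speed limit or range.

## Working session

There is one attempt and no reset: what is moved stays moved. The work goes in short steps, Python scripts to look and compute and a shell command to move; the robot and the scene stay as the last step left them, time stands still between calls to the robot, and variables do not carry over. Pictures are saved under pics/ and viewed, and the job is handed in when it is done.

```bash
ls; mkdir -p pics; python3 - <<'E'
from bench import telemetry, viewer, r
import cv2,numpy as np
print(telemetry.sense())
for n in("side","top"):
    im=viewer.snapshot(n); cv2.imwrite(f"pics/{n}0.png",im[:,:,::-1]); 
    m=viewer.camera_model(n); print(n,m)
E
```

```text
pics
{'time': 0.0, 'joint_pos': array([-7.78320285e+01,  7.51472699e+00,  8.53315560e+01,  7.28755675e-04,
        8.72633720e+01, -4.89472899e+00]), 'qd': array([-0.02495658, -0.10640977,  0.03928205,  0.05517516,  0.0477427 ,
       -0.03486418]), 'joint_efforts': array([ 1.78580365e-03, -5.69396138e+01, -5.00544190e+01, -2.67007053e-04,
        1.49047875e-02, -2.49053608e-05]), 'tool_pos': array([ 175.94206963, -573.04185857,  241.22659256]), 'tcp_rot': array([-1.79890807e+02, -1.00815394e-02,  1.70626554e+01]), 'ft_force': array([ 0.8754431 , -0.19073994, -0.46046397]), 'wrist_torque': array([-0.00745582,  0.01361447, -0.00254949]), 'finger_gap': 85.50438327591398}
side {'fx': 452.49529787578734, 'fy': 452.49529787578734, 'cx': 264.35932014637007, 'cy': 185.7182361514482, 'cam_to_world': array([[-8.55672162e-01, -2.07350914e-01,  4.74163209e-01,
         1.11798064e+02],
       [-5.17446412e-01,  3.58056239e-01, -7.77203281e-01,
         8.33514201e+02],
       [-8.62328433e-03, -9.10385264e-01, -4.13671742e-01,
         4.56080438e+02],
       [ 0.00000000e+00,  0.00000000e+00,  0.00000000e+00,
         1.00000000e+00]])}
top {'fx': 442.95969938571784, 'fy': 442.95969938571784, 'cx': 256.3205430230044, 'cy': 189.87917187483228, 'cam_to_world': array([[ 1.81343265e-02, -9.93024526e-01,  1.16505097e-01,
         4.59493289e+02],
       [-9.99682555e-01, -1.59695738e-02,  1.94874857e-02,
         9.04273406e+01],
       [-1.74910145e-02, -1.16821505e-01, -9.92998892e-01,
         1.10693612e+03],
       [ 0.00000000e+00,  0.00000000e+00,  0.00000000e+00,
         1.00000000e+00]])}
```

View pics/side0.png

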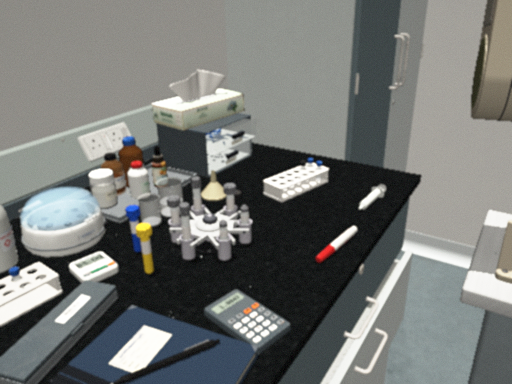

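View pics/top0.png

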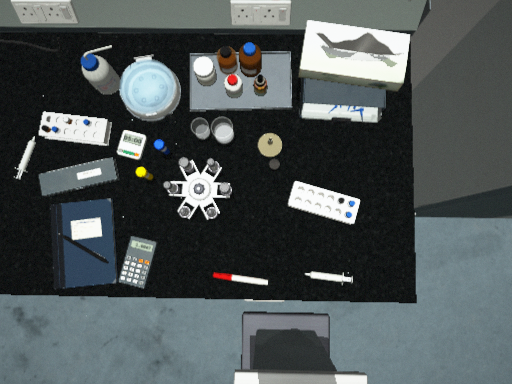

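```bash
python3 - <<'E'
import cv2
a=cv2.imread("pics/top0.png")[120:270,60:260]; cv2.imwrite("pics/topc.png",cv2.resize(a,None,fx=4,fy=4,interpolation=cv2.INTER_CUBIC))
a=cv2.imread("pics/side0.png")[90:290,230:450]; cv2.imwrite("pics/sidec.png",cv2.resize(a,None,fx=3,fy=3,interpolation=cv2.INTER_CUBIC))
E
python3 - <<'E'
import cv2
a=cv2.imread("pics/top0.png")[140:235,145:290]; cv2.imwrite("pics/topc2.png",cv2.resize(a,None,fx=5,fy=5,interpolation=cv2.INTER_CUBIC))
a=cv2.imread("pics/side0.png")[150:280,110:280]; cv2.imwrite("pics/sidec2.png",cv2.resize(a,None,fx=4.5,fy=4.5,interpolation=cv2.INTER_CUBIC))
E
```

```text
(no output)
```

View pics/topc2.png

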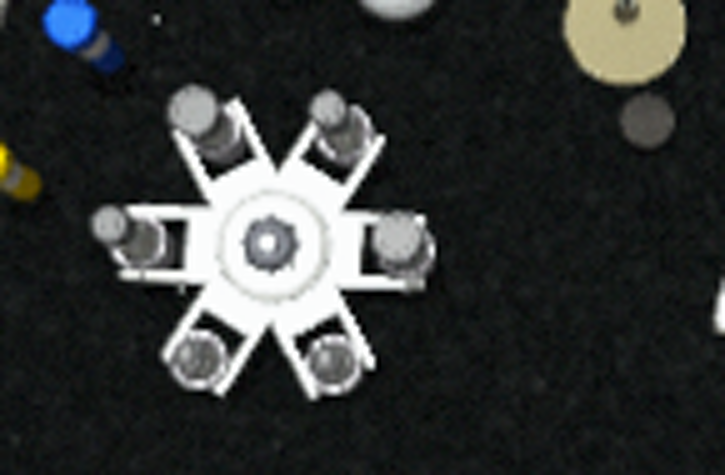

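View pics/sidec2.png

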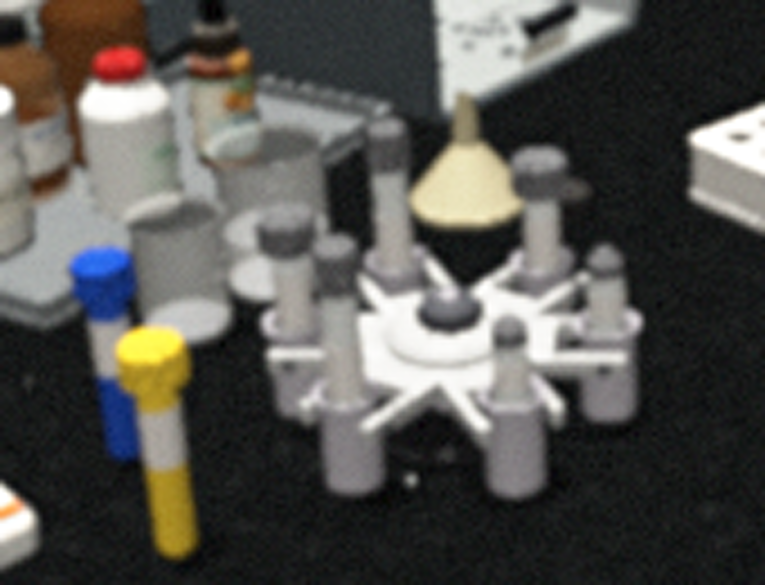

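The zoomed top crop shows the hub nut at about (199,188). Caps: broad at (225,187) and (184,162), tall at (211,161) and (167,185), short at (185,212) and (212,212). The side crop agrees. Possible mix-ups: blue look-alike at (160,145) and yellow at (141,172) in top, both with coloured caps; dark round stopper at (274,164); second rack at (75,128). The grey capped tubes sitting in the rotor are the ones I want.

```bash
cat > h.py <<'E'
import numpy as np,cv2
from bench import telemetry, viewer
def ray(n,uv,z):
    m=viewer.camera_model(n);T=np.array(m["cam_to_world"])
    d=T[:3,:3]@np.array([(uv[0]-m["cx"])/m["fx"],(uv[1]-m["cy"])/m["fy"],1]);o=T[:3,3]
    return (o+d*(z-o[2])/d[2])
def proj(n,p):
    m=viewer.camera_model(n);T=np.array(m["cam_to_world"])
    c=T[:3,:3].T@(np.array(p)-T[:3,3]);return np.array([m["fx"]*c[0]/c[2]+m["cx"],m["fy"]*c[1]/c[2]+m["cy"]])
E
python3 - <<'E'
from h import *
from scipy.optimize import least_squares
P=[("B1",(224.6,187.4),98,0),("T1",(210.6,161.4),113,1),("B2",(183.8,161.8),98,2),("T2",(167,184.8),113,3),("S1",(185,211.8),82,4),("S2",(212,212),82,5)]
hub=ray("top",(199.2,188.4),58);print("hub",hub)
W=[ray("top",uv,z)[:2] for _,uv,z,_ in P]
def mod(p):return np.array([[p[0]+65*np.cos(p[2]-0+k*np.pi/3),p[1]+65*np.sin(p[2]+k*np.pi/3)] for k in range(6)])
f=lambda p:(mod(p)-np.array(W)).ravel()
s=least_squares(f,[hub[0],hub[1],-np.pi/2]);p=s.x
print("fit",p[:2],np.degrees(p[2]));print(np.round(np.c_[W,mod(p),s.fun.reshape(-1,2)],1))
# overlay
for n,sc,(u0,v0,u1,v1) in(("top",5,(145,140,290,235)),("side",4.5,(110,150,280,280))):
    a=cv2.imread(f"pics/{n}0.png")[v0:v1,u0:u1];a=cv2.resize(a,None,fx=sc,fy=sc,interpolation=cv2.INTER_CUBIC)
    def dot(P,c):
        q=(proj(n,P)+.5-[u0,v0])*sc;cv2.circle(a,tuple(int(x) for x in q),3,c,-1)
    for (nm,_,z,k),m in zip(P,mod(p)):
        dot((*m,z),(0,0,255))
        for t in np.arange(0,6.28,.3):dot((m[0]+11.5*np.cos(t),m[1]+11.5*np.sin(t),45),(0,255,0))
    dot((*p[:2],58),(255,0,0))
    cv2.imwrite(f"pics/ov_{n}.png",a)
E
```

```text
hub [583.92543328 247.66067126  58.        ]
fit [583.27132115 246.4826759 ] -89.40748221223126
[[ 5.824e+02  1.832e+02  5.839e+02  1.815e+02  1.500e+00 -1.700e+00]
 [ 6.398e+02  2.154e+02  6.399e+02  2.146e+02  1.000e-01 -8.000e-01]
 [ 6.407e+02  2.795e+02  6.392e+02  2.796e+02 -1.500e+00  1.000e-01]
 [ 5.845e+02  3.130e+02  5.826e+02  3.115e+02 -1.900e+00 -1.500e+00]
 [ 5.258e+02  2.753e+02  5.266e+02  2.784e+02  8.000e-01  3.100e+00]
 [ 5.264e+02  2.125e+02  5.273e+02  2.134e+02  9.000e-01  9.000e-01]]
```

```bash
python3 - <<'E'
import cv2
a=cv2.imread("pics/top0.png")[170:235,275:375]; cv2.imwrite("pics/rack.png",cv2.resize(a,None,fx=7,fy=7,interpolation=cv2.INTER_CUBIC))
E
```

```text
(no output)
```

View pics/ov_top.png

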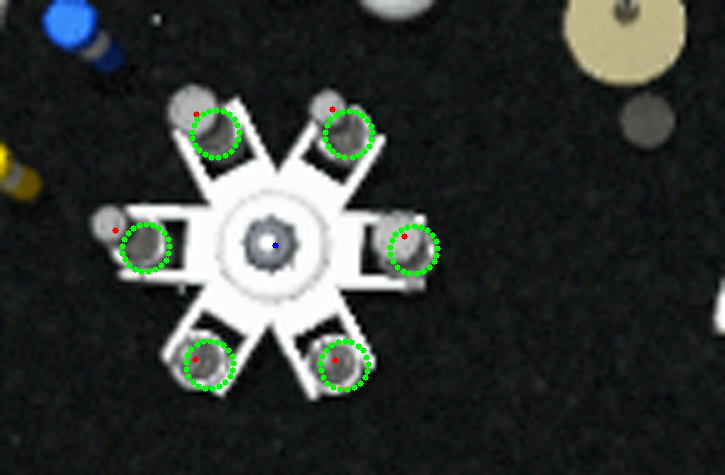

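View pics/ov_side.png

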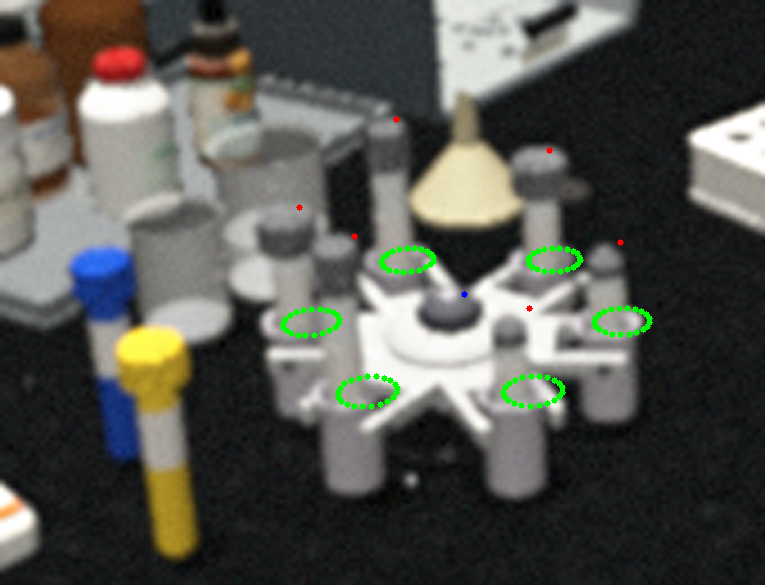

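View pics/rack.png

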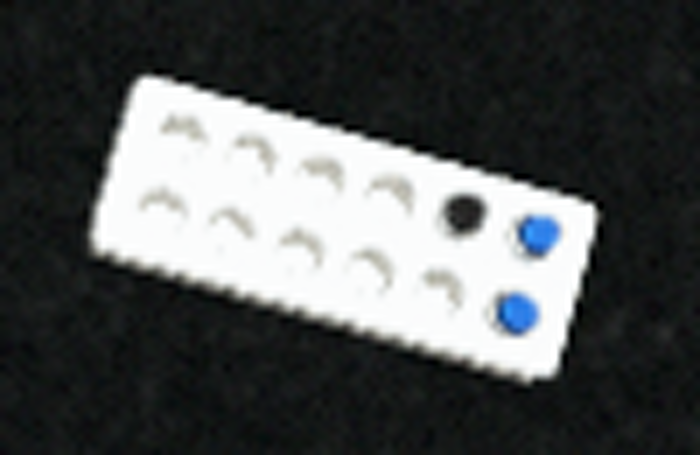

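```bash
python3 - <<'E'
from h import *
from scipy.optimize import least_squares
# zoom coords
top=dict(B1=(398,237),T1=(328,107),B2=(194,109),T2=(110,224),S1=(200,358),S2=(335,360),hub=(271,242))
side=dict(B1=(540,160),T1=(388,127),B2=(287,217),T2=(336,247),S1=(509,325),S2=(605,255),hub=(450,300))
Z=dict(B1=98,T1=113,B2=98,T2=113,S1=80,S2=80,hub=58)
K=dict(B1=0,T1=1,B2=2,T2=3,S1=4,S2=5)
def px(n,q):
    s,u0,v0=(5,145,140) if n=="top" else (4.5,110,150)
    return (u0+(q[0]+.5)/s-.5, v0+(q[1]+.5)/s-.5)
for n,D in(("top",top),("side",side)):
    W={k:ray(n,px(n,q),Z[k])[:2] for k,q in D.items()}
    def f(p):
        return np.concatenate([[p[0]+65*np.cos(p[2]+K[k]*np.pi/3),p[1]+65*np.sin(p[2]+K[k]*np.pi/3)]-W[k] for k in K])
    s=least_squares(f,[584,247,-np.pi/2]);print(n,"hub",W["hub"].round(1),"fit",s.x[:2].round(1),np.degrees(s.x[2]).round(2));print(s.fun.reshape(-1,2).round(1).tolist())
def rk(q):return (275+(q[0]+.5)/7-.5,170+(q[1]+.5)/7-.5)
c=[(140,73),(598,203),(552,382),(92,248)]
R=[ray("top",rk(q),34 if i<2 else 30)[:2] for i,q in enumerate(c)];print("rack corners",np.round(R,1))
# vials tops z48, rack frame (-14,-63)...
for q in((540,232),(517,313),(464,214)):print(ray("top",rk(q),48).round(1))
E
```

```text
top hub [584.9 248.7] fit [584.3 247.5] -89.52
[[1.5, -1.6], [0.1, -0.8], [-1.3, 0.0], [-1.6, -1.4], [0.4, 2.9], [0.8, 0.9]]
side hub [585.1 253.8] fit [582.3 256.7] -90.29
[[0.6, -0.3], [1.1, 0.5], [1.2, 0.0], [0.4, -0.3], [-1.1, -1.0], [-2.2, 1.2]]
rack corners [[ 611.2   18.5]
 [ 568.2 -140.2]
 [ 506.2 -124.7]
 [ 550.    34.4]]
[ 556.5 -117.4   48. ]
[ 528.7 -109.4   48. ]
[562.3 -91.5  48. ]
```

```bash
python3 -m inch '[[[61.3,-60.5,6],[0,0,0.298],0.55],[[61.3,-60.5,6],[0,0,0.298],0.55],[[61.3,-60.5,6],[0,0,0.298],0.55],[[61.3,-60.5,6],[0,0,0.298],0.55],[[61.3,-60.5,6],[0,0,0.298],0.55],[[61.3,-60.5,6],[0,0,0.298],0.55],[[61.3,-60.5,6],[0,0,0.298],0.55],[[61.3,-60.5,6],[0,0,0.298],0.55],[[61.3,-60.5,6],[0,0,0.298],0.55],[[61.3,-60.5,6],[0,0,0.298],0.55],[[61.3,-60.5,6],[0,0,0.298],0.55],[[61.3,-60.5,6],[0,0,0.298],0.55],[[61.3,-60.5,6],[0,0,0.298],0.55],[[61.3,-60.5,6],[0,0,0.298],0.55],[[61.3,-60.5,6],[0,0,0.298],0.55],[[61.3,-60.5,6],[0,0,0.298],0.55],[[61.3,-60.5,9],[0,0,0.298],0.55],[[61.3,-60.5,9],[0,0,0.298],0.55],[[61.3,-60.5,9],[0,0,0.298],0.55],[[61.3,-60.5,9],[0,0,0.298],0.55]]' 40; cat >> h.py <<'E'
def st():
    s=telemetry.sense();print("t",s["time"],"pos",s["tool_pos"].round(1),"rot",s["tcp_rot"].round(2),"F",s["ft_force"].round(1),"gap",round(s["finger_gap"],1));return s
def crop(n,name,box,sc):
    im=viewer.snapshot(n)[:,:,::-1];u0,v0,u1,v1=box
    cv2.imwrite(f"pics/{name}_full.png",im);cv2.imwrite(f"pics/{name}.png",cv2.resize(im[v0:v1,u0:u1],None,fx=sc,fy=sc,interpolation=cv2.INTER_CUBIC))
E
python3 - <<'E'
from h import *
st(); crop("top","t1",(145,120,305,240),5);crop("side","s1",(100,110,280,280),4)
E
```

```text
time: 2.1
tool_pos: [583.9, 184.5, 151.4]
tcp_rot: [180.0, 0.1, 0.0]
ft_force: [-0.4, -0.2, 0.8]
finger_gap: 47.1
t 2.1 pos [583.9 184.5 151.4] rot [1.7995e+02 1.1000e-01 4.0000e-02] F [-0.4 -0.2  0.8] gap 47.1
```

View pics/t1.png

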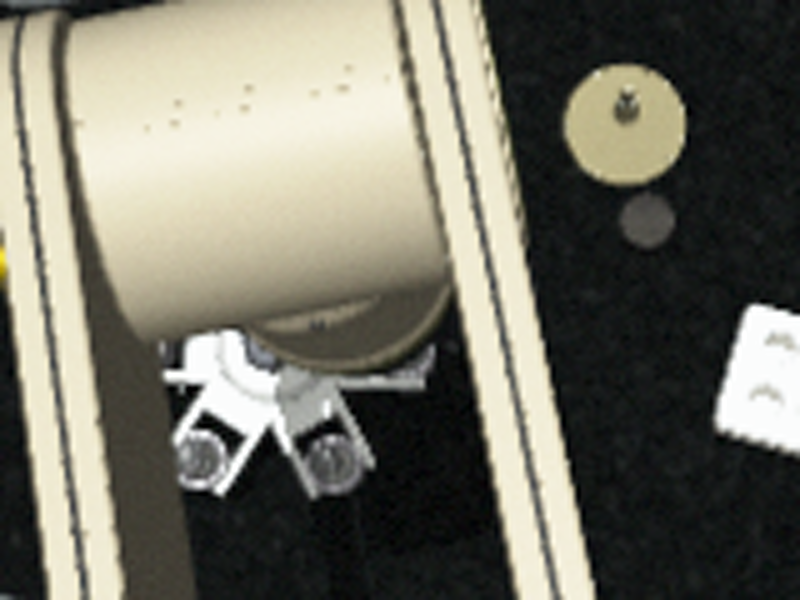

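View pics/s1.png

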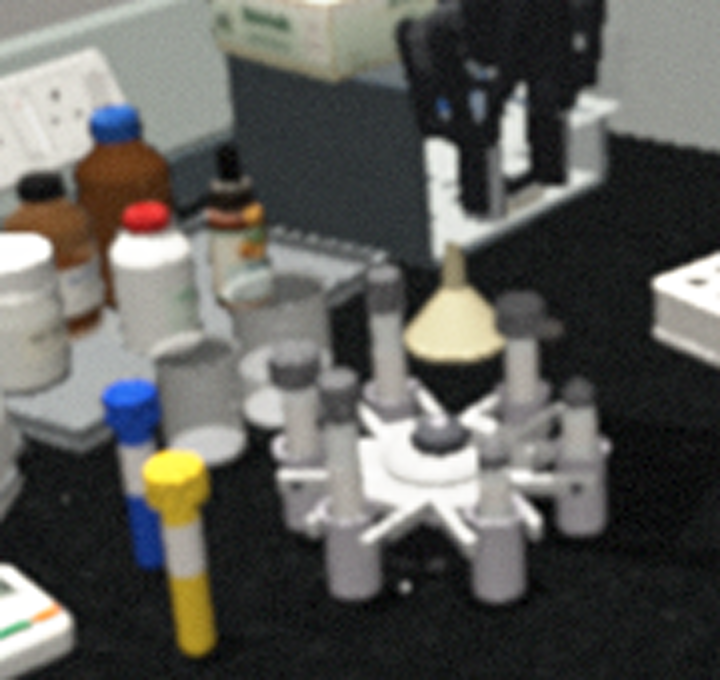

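Top view: the arm now covers the rotor. Side view: fingertips at crop (482,212) and (546,183), with the B1 cap at about (522,303) right below them.

```bash
python3 - <<'E'
from h import *
def z(p):
    q=proj("side",p);return ((q-[100,110]+.5)*4-.5).round(1)
for y in(-24-7,0,24+7):print(z((584,184.5+y,140.4)),)
for z0 in (98,):print("tcp axis at 98",z((584,184.5,98)))
E
```

```text
[557.6 193.7]
[520.9 214. ]
[482.2 235.4]
tcp axis at 98 [524.4 295.5]
```

```bash
python3 -m inch '[[[-0.1,0,2],[0,0,0],0.55],[[-0.1,0,4],[0,0,0],0.55],[[-0.1,0,5.5],[0,0,0],0.55],[[-0.1,0,6.5],[0,0,0],0.55],[[-0.1,0,7],[0,0,0],0.55],[[-0.1,0,7],[0,0,0],0.55]]' 25; python3 - <<'E'
from h import *
st();crop("side","s2",(180,150,280,250),6)
E
```

```text
time: 2.8
tool_pos: [583.4, 184.3, 82.0]
tcp_rot: [180.0, 0.0, -0.0]
ft_force: [0.2, 1.1, -0.0]
finger_gap: 47.5
t 2.8 pos [583.4 184.3  82. ] rot [ 1.7999e+02  4.0000e-02 -3.0000e-02] F [ 0.2  1.1 -0. ] gap 47.5
```

View pics/s2.png

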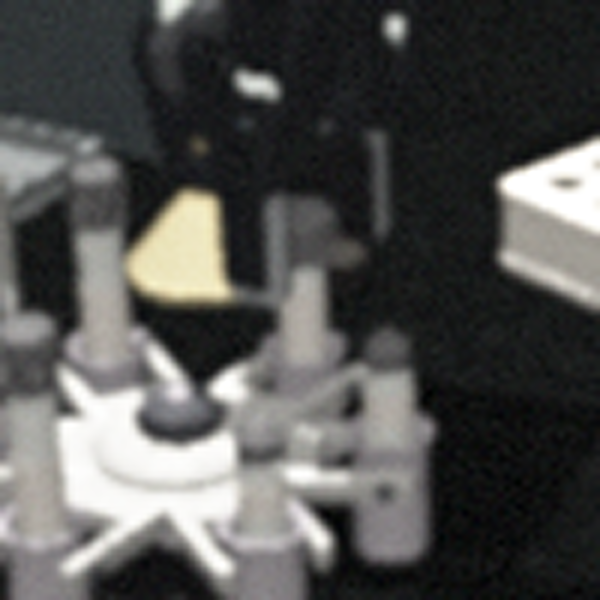

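The side crop shows the B1 cap (315,230) between the two fingers (275,240) and (380,185). Closing.

```bash
python3 -m inch '[[[0,0,0],[0,0,0],0.3],[[0,0,0],[0,0,0],0.25],[[0,0,0],[0,0,0],0.2],[[0,0,0],[0,0,0],0.2],[[0,0,0],[0,0,0],0.1],[[0,0,0],[0,0,0],0.1],[[0,0,0],[0,0,0],0.1],[[0,0,0],[0,0,0],0.1]]' 25; python3 - <<'E'
from h import *
s=st();print(s["wrist_torque"]);crop("side","s3",(180,150,280,250),6)
E
```

```text
time: 3.65
tool_pos: [584.3, 184.9, 83.3]
tcp_rot: [-180.0, -0.1, -0.0]
ft_force: [0.3, 0.8, 4.7]
finger_gap: 22.4
t 3.65 pos [584.3 184.9  83.3] rot [-1.7997e+02 -1.0000e-01 -1.0000e-02] F [0.3 0.8 4.7] gap 22.4
[ 0.13353567  0.04588751 -0.02938089]
```

View pics/s3.png

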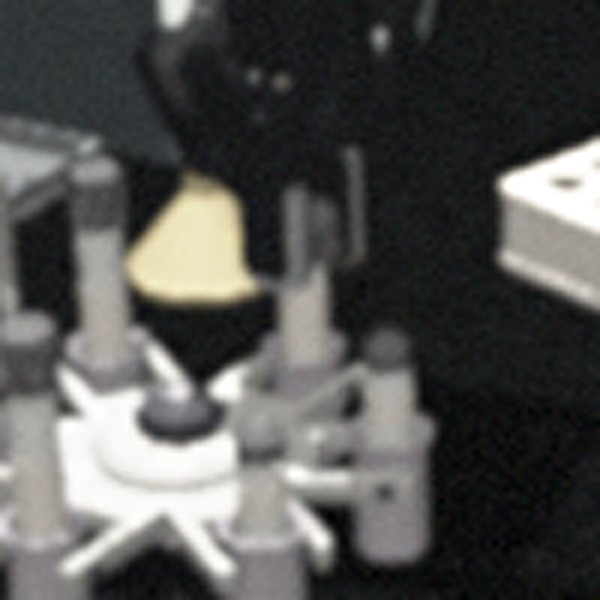

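```bash
python3 -m inch '[[[0,0,-1.5],[0,0,0],0.1],[[0,0,-4],[0,0,0],0.1],[[0,0,-7],[0,0,0],0.1],[[0,0,-7],[0,0,0],0.1],[[-0.5,3.5,-7],[0,0,0],0.1],[[-1.2,7.5,-7],[0,0,0],0.1],[[-2,12,-7],[0,0,0],0.1],[[-2.8,16.5,-7],[0,0,0],0.1],[[-2.8,19,-7],[0,0,0],0.1],[[-2.8,19.7,-5],[0,0,0],0.1],[[-2.8,19.7,-5],[0,0,0],0.1],[[-2.8,19.7,-5],[0,0,0],0.1]]'; python3 - <<'E'
from h import *
s=st();crop("side","s4",(230,100,350,220),6);crop("top","t4",(275,150,375,240),7)
E
```

```text
time: 4.9
tool_pos: [554.8, -12.1, 131.9]
tcp_rot: [-180.0, 0.1, -0.0]
ft_force: [0.3, 0.9, 0.4]
finger_gap: 22.6
t 4.9 pos [554.8 -12.1 131.9] rot [-1.7997e+02  1.1000e-01 -3.0000e-02] F [0.3 0.9 0.4] gap 22.6
```

View pics/s4.png

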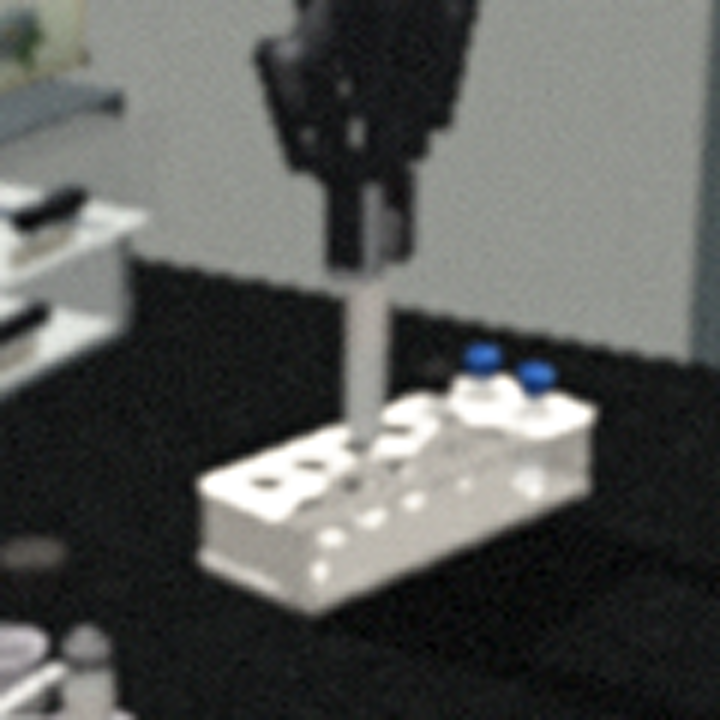

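View pics/t4.png

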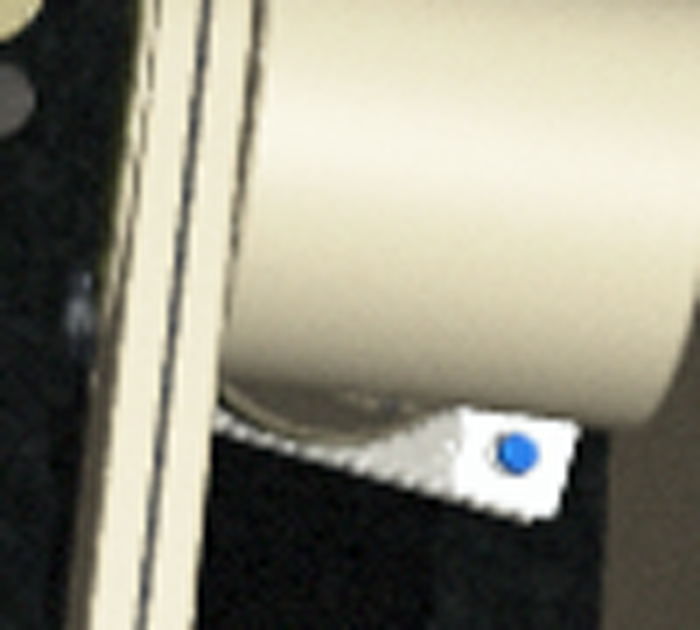

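Side crop: tube hangs upright, foot at (363,447). Target hole (-14,+37) appears at about (350,485), next in the front row to (308,503) and (393,465).

```bash
python3 - <<'E'
from h import *
def z(p):
    q=proj("side",p);return ((q-[230,100]+.5)*6-.5).round(1)
print("foot pred",z((555.2,-12,58)),"tube at82+50=", z((555.2,-12,132)))
th=np.radians(-15.2);c=np.array([559,-53.])
R=np.array([[np.cos(th),-np.sin(th)],[np.sin(th),np.cos(th)]])
for h in((-14,63),(-14,37),(-14,13),(14,63),(14,37),(14,-13)):
    w=c+R@np.array(h);print(h,w.round(1),z((*w,34)))
for h in((-31,83),(31,83),(-31,-83),(31,-83)):
    w=c+R@np.array(h);print(h,w.round(1),z((*w,34)))
for d in((1,0,0),(0,1,0),(0,0,1)):print(z(np.array((555.2,-12,34))+10*np.array(d))-z((555.2,-12,34)))
E
python3 - <<'E'
import cv2
a=cv2.imread("pics/side0.png")[150:205,255:340];cv2.imwrite("pics/r0.png",cv2.resize(a,None,fx=9,fy=9,interpolation=cv2.INTER_CUBIC))
E
```

```text
foot pred [370.5 431.9] tube at82+50= [373.7 246.7]
(-14, 63) [562.   11.5] [324.4 507.7]
(-14, 37) [555.2 -13.6] [371.5 488.2]
(-14, 13) [548.9 -36.8] [413.8 470.6]
(14, 63) [589.    4.1] [272.2 486.5]
(14, 37) [582.2 -21. ] [319.3 467.6]
(14, -13) [569.1 -69.2] [406.  432.9]
(-31, 83) [550.8  35.2] [319.7 536.8]
(31, 83) [610.7  19. ] [204.1 488.6]
(-31, -83) [ 507.3 -125. ] [603.9 416.4]
(31, -83) [ 567.2 -141.2] [488.6 376.9]
[-22.9  -5.2]
[-12.3   9.2]
[  0.4 -23.9]
```

View pics/r0.png

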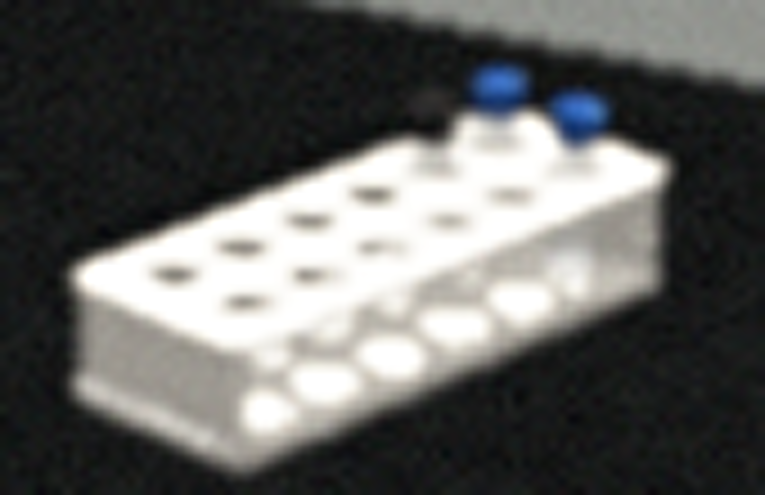

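```bash
python3 - <<'E'
import cv2
a=cv2.imread("pics/s4_full.png")[135:205,255:335];cv2.imwrite("pics/s4z.png",cv2.resize(a,None,fx=9,fy=9,interpolation=cv2.INTER_CUBIC))
E
```

```text
(no output)
```

View pics/s4z.png

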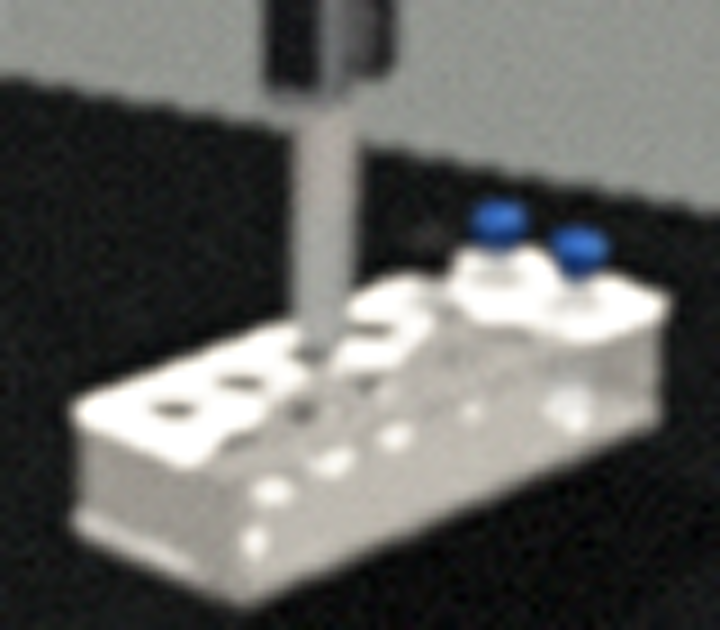

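```bash
python3 -m inch '[[[0,0,1],[0,0,0],0.1],[[0,0,2],[0,0,0],0.1],[[0,0,2.3],[0,0,0],0.1],[[0,0,2.6],[0,0,0],0.1],[[0,0,2.9],[0,0,0],0.1],[[0,0,2.9],[0,0,0],0.1]]'; python3 - <<'E'
from h import *
s=st();print(s["wrist_torque"].round(2));crop("side","s5",(255,125,335,205),9)
E
```

```text
time: 5.6
tool_pos: [555.3, -12.3, 102.9]
tcp_rot: [-180.0, 0.0, -0.0]
ft_force: [-0.2, -0.2, -0.7]
finger_gap: 22.7
t 5.6 pos [555.3 -12.3 102.9] rot [-1.7999e+02  3.0000e-02 -1.0000e-02] F [-0.2 -0.2 -0.7] gap 22.7
[ 0.01  0.02 -0.06]
```

View pics/s5.png

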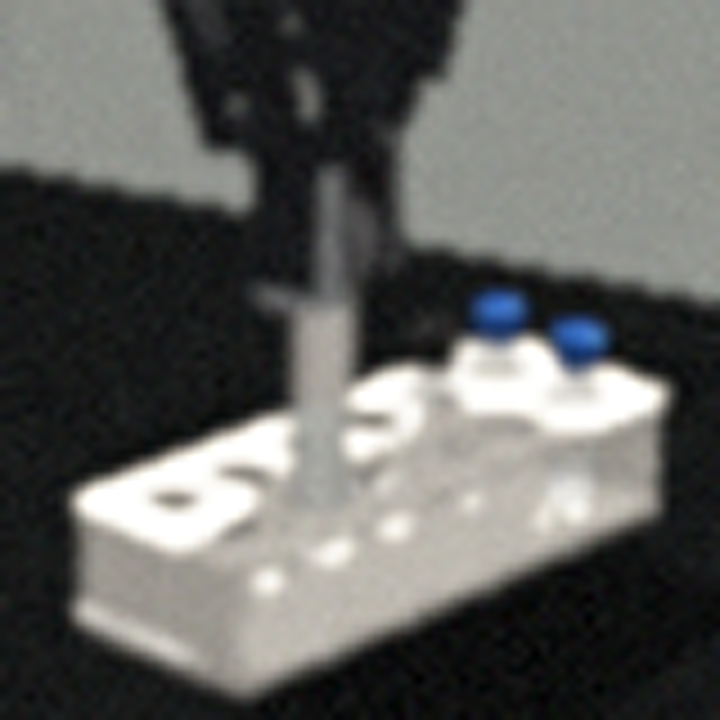

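Tube now at the hole, no contact force, in line with the front row at (320,500). Carry on down.

```bash
python3 -m inch '[[[0,0,0.5],[0,0,0],0.1],[[0,0,1],[0,0,0],0.1],[[0,0,1.5],[0,0,0],0.1],[[0,0,1.9],[0,0,0],0.1],[[0,0,1.9],[0,0,0],0.1]]'; python3 - <<'E'
from h import *
s=st();print(s["wrist_torque"].round(2))
E
```

```text
time: 6.15
tool_pos: [555.4, -12.3, 83.8]
tcp_rot: [-180.0, 0.0, -0.0]
ft_force: [0.2, 0.7, -0.1]
finger_gap: 22.0
t 6.15 pos [555.4 -12.3  83.8] rot [-1.8e+02  3.0e-02 -1.0e-02] F [ 0.2  0.7 -0.1] gap 22.0
[-0.   -0.06 -0.03]
```

Inserted freely. Down the last bit, feeling for the floor.

```bash
python3 -m inch '[[[0,0,0.2],[0,0,0],0.1],[[0,0,0.4],[0,0,0],0.1],[[0,0,0.5],[0,0,0],0.1],[[0,0,0.5],[0,0,0],0.1]]'; python3 -m inch '[[[0,0,0],[0,0,0],0.4],[[0,0,0],[0,0,0],0.55],[[0,0,0],[0,0,0],0.55],[[0,0,0],[0,0,0],0.55]]'; python3 - <<'E'
from h import *
s=st();crop("side","s6",(255,125,335,205),9)
E
```

```text
time: 6.55
tool_pos: [558.8, -12.6, 83.1]
tcp_rot: [180.0, -0.4, -0.0]
ft_force: [-0.9, 0.6, 17.6]
finger_gap: 22.2
time: 6.95
tool_pos: [555.1, -12.3, 78.7]
tcp_rot: [-180.0, 0.1, -0.0]
ft_force: [0.2, 0.1, -0.2]
finger_gap: 47.0
t 6.95 pos [555.1 -12.3  78.7] rot [-1.7999e+02  6.0000e-02 -1.0000e-02] F [ 0.2  0.1 -0.2] gap 47.0
```

View pics/s6.png

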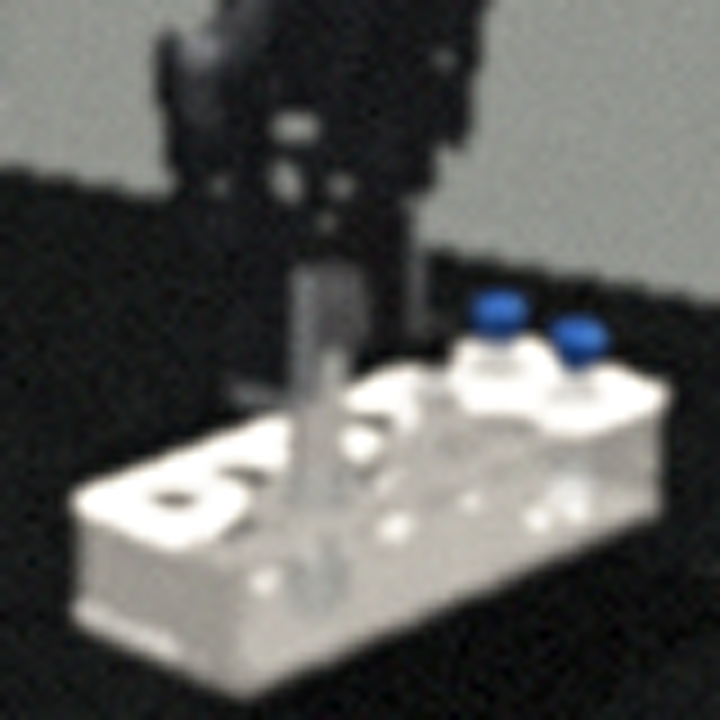

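```bash
python3 -m inch '[[[0,0,-3],[0,0,0],0.55],[[0,0,-7],[0,0,0],0.55],[[0,0,-9],[0,0,0],0.55],[[1.5,-4,-9],[0,0,0],0.55],[[3,-8,-9],[0,0,0],0.55],[[4.5,-12,-9],[0,0,0],0.55],[[6,-16,-9],[0,0,0],0.55],[[7.5,-20,-9],[0,0,0],0.55],[[8.5,-22.9,-9],[0,0,0],0.55],[[8.5,-22.9,-8],[0,0,0],0.55],[[8.5,-22.9,-8],[0,0,0],0.55]]'; python3 - <<'E'
from h import *
s=st();crop("side","s7",(150,110,330,230),4.4)
q=lambda p:((proj("side",p)-[150,110]+.5)*4.4).round(0)
print(q((641,217,113)),q((641,217,148)))
E
```

```text
time: 8.1
tool_pos: [639.3, 216.8, 156.7]
tcp_rot: [179.9, 0.2, 0.1]
ft_force: [-0.7, -0.2, -0.7]
finger_gap: 46.9
t 8.1 pos [639.3 216.8 156.7] rot [1.7993e+02 2.0000e-01 7.0000e-02] F [-0.7 -0.2 -0.7] gap 46.9
[207. 294.] [201. 219.]
```

View pics/s7.png

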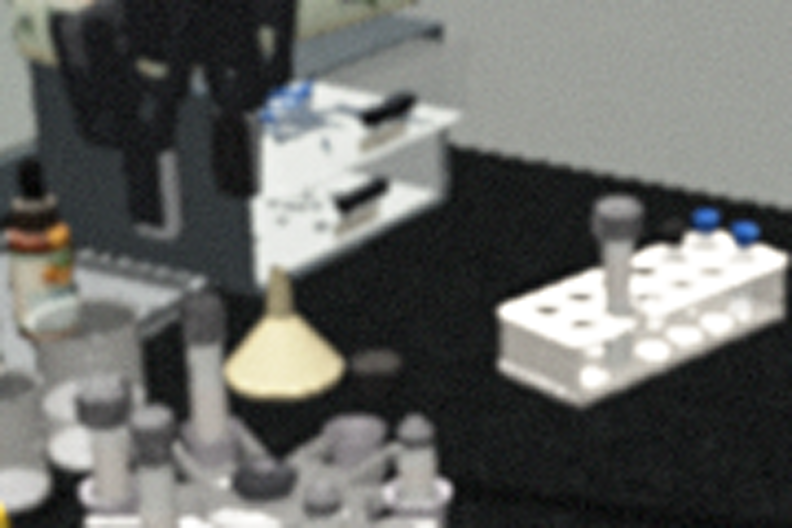

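Side view: B1 stands upright in the rack at (617,250); cup c0 is empty (355,435); fingers (150,200)/(240,160) straddle above the T1 cap (206,310). Descend and grip.

```bash
python3 -m inch '[[[0,0,2],[0,0,0],0.55],[[0,0,4],[0,0,0],0.55],[[0,0,5.5],[0,0,0],0.55],[[0,0,6.5],[0,0,0],0.55],[[0,0,6.5],[0,0,0],0.55],[[0,0,6.5],[0,0,0],0.3],[[0,0,6.5],[0,0,0],0.2],[[0,0,6.5],[0,0,0],0.15],[[0,0,6.5],[0,0,0],0.05],[[0,0,6.5],[0,0,0],0.05],[[0,0,6.5],[0,0,0],0.05],[[0,0,6.5],[0,0,0],0.05],[[0,0,6.5],[0,0,0],0.05]]' 25; python3 - <<'E'
from h import *
s=st();print(s["wrist_torque"].round(2));crop("side","s8",(150,140,250,240),6)
E
```

```text
time: 9.45
tool_pos: [641.5, 216.9, 95.7]
tcp_rot: [-180.0, -0.1, -0.0]
ft_force: [0.5, 0.2, 5.1]
finger_gap: 15.1
t 9.45 pos [641.5 216.9  95.7] rot [-1.7997e+02 -1.3000e-01 -1.0000e-02] F [0.5 0.2 5.1] gap 15.1
[ 0.03 -0.03 -0.07]
```

View pics/s8.png

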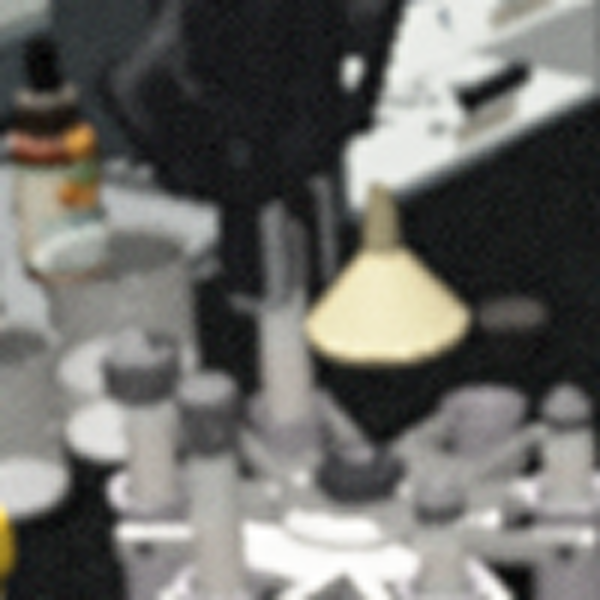

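```bash
python3 -m inch '[[[0,0,-1.5],[0,0,0],0.05],[[0,0,-4],[0,0,0],0.05],[[0,0,-6.5],[0,0,0],0.05],[[0,0,-6.5],[0,0,0],0.05],[[-1.5,0.9,-6.5],[0,0,0],0.05],[[-3.5,2,-6.5],[0,0,0],0.05],[[-5,2.9,-6.5],[0,0,0],0.05],[[-5.6,3.2,-6],[0,0,0],0.05],[[-5.6,3.2,-5.5],[0,0,0],0.05],[[-5.6,3.2,-5],[0,0,0],0.05],[[-5.6,3.2,-5],[0,0,0],0.05]]'; python3 - <<'E'
from h import *
s=st();print(s["wrist_torque"].round(2));crop("side","s9",(170,140,270,240),6)
E
```

```text
time: 10.6
tool_pos: [584.4, 184.8, 142.9]
tcp_rot: [180.0, 0.1, -0.0]
ft_force: [-0.1, -0.7, 0.0]
finger_gap: 15.4
t 10.6 pos [584.4 184.8 142.9] rot [ 1.7998e+02  1.0000e-01 -1.0000e-02] F [-0.1 -0.7  0. ] gap 15.4
[ 0.01 -0.02  0.01]
```

View pics/s9.png

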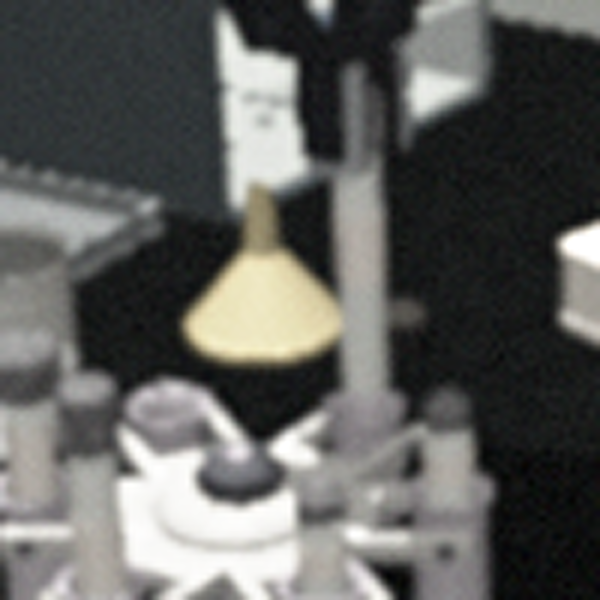

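Tall tube hangs above empty cup c0: foot (368,395) over the rim centred at about (367,405). Lowering.

```bash
python3 -m inch '[[[0,0,0.7],[0,0,0],0.05],[[0,0,1.2],[0,0,0],0.05],[[0,0,1.7],[0,0,0],0.05],[[0,0,2.2],[0,0,0],0.05],[[0,0,2.2],[0,0,0],0.05]]'; python3 -m inch '[[[0,0,0.6],[0,0,0],0.05],[[0,0,1.2],[0,0,0],0.05],[[0,0,1.8],[0,0,0],0.05],[[0,0,2.1],[0,0,0],0.05],[[0,0,2.1],[0,0,0],0.05]]'
```

```text
time: 11.15
tool_pos: [583.9, 184.6, 121.1]
tcp_rot: [180.0, 0.1, -0.0]
ft_force: [0.4, 0.3, 0.3]
finger_gap: 15.5
time: 11.65
tool_pos: [584.1, 184.6, 100.4]
tcp_rot: [180.0, 0.1, -0.0]
ft_force: [0.3, 0.3, -1.5]
finger_gap: 15.6
```

```bash
python3 -m inch '[[[0,0,0.15],[0,0,0],0.05],[[0,0,0.3],[0,0,0],0.05],[[0,0,0.3],[0,0,0],0.05]]'; python3 -m inch '[[[0,0,0],[0,0,0],0.3],[[0,0,0],[0,0,0],0.5],[[0,0,0],[0,0,0],0.5],[[0,0,0],[0,0,0],0.5],[[0,0,-2],[0,0,0],0.5],[[0,0,-5],[0,0,0],0.5],[[0,0,-7],[0,0,0],0.5],[[0,0,-7],[0,0,0],0.5]]'; python3 - <<'E'
from h import *
s=st();print(s["wrist_torque"].round(2));crop("side","s10",(140,140,270,250),6)
E
```

```text
time: 11.95
tool_pos: [584.6, 184.7, 98.3]
tcp_rot: [-180.0, -0.0, -0.0]
ft_force: [-0.2, 0.3, -0.1]
finger_gap: 15.0
time: 12.75
tool_pos: [586.9, 185.2, 172.6]
tcp_rot: [-179.9, -0.4, -0.0]
ft_force: [0.5, -0.4, -0.1]
finger_gap: 42.6
t 12.75 pos [586.9 185.2 172.6] rot [-1.7991e+02 -3.8000e-01 -1.0000e-02] F [ 0.5 -0.4 -0.1] gap 42.6
[-0.02 -0.02 -0.05]
```

View pics/s10.png

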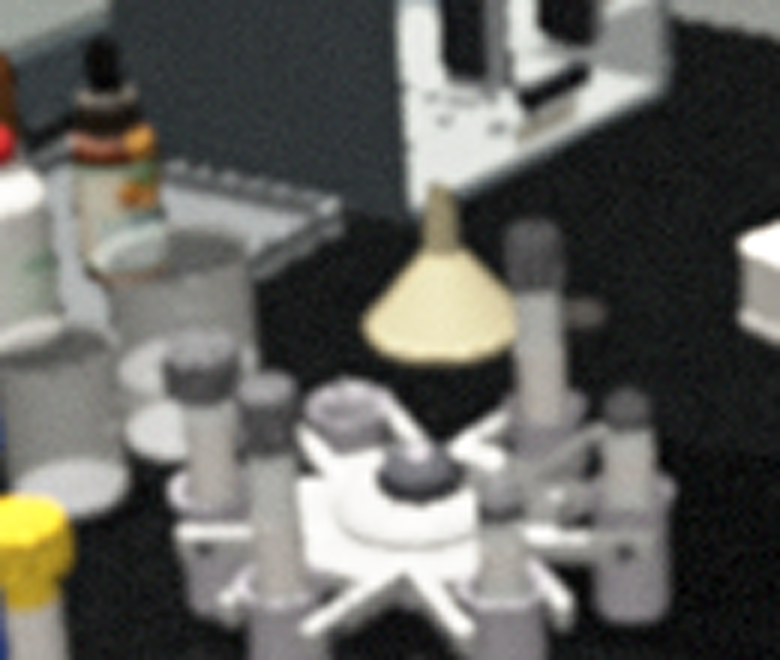

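T1 stands fully down in c0 (540,330), straight across from T2 (270,470). Cup c1 is empty (345,415). Next, short S2 in c5 (628,440).

```bash
python3 -m inch '[[[-1.5,-0.9,0],[0,0,0],0.55],[[-3.5,-2,0],[0,0,0],0.55],[[-5,-2.9,0],[0,0,0],0.55],[[-5.6,-3.2,0],[0,0,0],0.55],[[-5.6,-3.2,2],[0,0,0],0.55],[[-5.6,-3.2,4],[0,0,0],0.55],[[-5.6,-3.2,5],[0,0,0],0.55],[[-5.6,-3.2,5],[0,0,0],0.55]]'; python3 - <<'E'
from h import *
s=st();crop("side","s11",(170,140,290,240),6.5)
q=lambda p:((proj("side",p)-[170,140]+.5)*6.5).round(0)
print(q((528.5,216.7,80)),q((528.5,216.7,109)))
E
```

```text
time: 13.6
tool_pos: [527.1, 215.9, 115.7]
tcp_rot: [179.9, 0.2, -0.0]
ft_force: [-0.7, -0.2, 0.2]
finger_gap: 47.3
t 13.6 pos [527.1 215.9 115.7] rot [ 1.7992e+02  2.4000e-01 -3.0000e-02] F [-0.7 -0.2  0.2] gap 47.3
[496. 424.] [493. 332.]
```

View pics/s11.png

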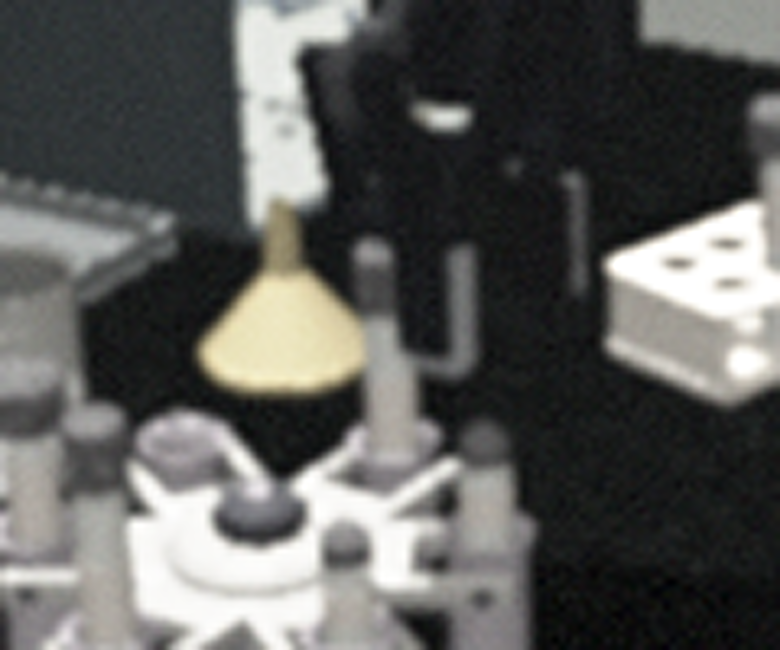

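S2 (485,440) lies under the finger pair (460,310)/(580,230). Descend and grip.

```bash
python3 -m inch '[[[0,0,1.5],[0,0,0],0.55],[[0,0,3],[0,0,0],0.55],[[0,0,4.5],[0,0,0],0.55],[[0,0,5.5],[0,0,0],0.55],[[0,0,5.5],[0,0,0],0.5],[[0,0,5.5],[0,0,0],0.3],[[0,0,5.5],[0,0,0],0.2],[[0,0,5.5],[0,0,0],0.1],[[0,0,5.5],[0,0,0],0.02],[[0,0,5.5],[0,0,0],0.02],[[0,0,5.5],[0,0,0],0.02],[[0,0,5.5],[0,0,0],0.02],[[0,0,5.5],[0,0,0],0.02]]' 25; python3 - <<'E'
from h import *
s=st();print(s["wrist_torque"].round(2));crop("side","s12",(170,140,290,240),6.5)
E
```

```text
time: 14.95
tool_pos: [529.2, 217.4, 64.2]
tcp_rot: [-179.9, -0.1, -0.0]
ft_force: [0.5, 5.6, 2.0]
finger_gap: 14.0
t 14.95 pos [529.2 217.4  64.2] rot [-1.7993e+02 -9.0000e-02 -0.0000e+00] F [0.5 5.6 2. ] gap 14.0
[ 1.01 -0.09 -0.04]
```

View pics/s12.png

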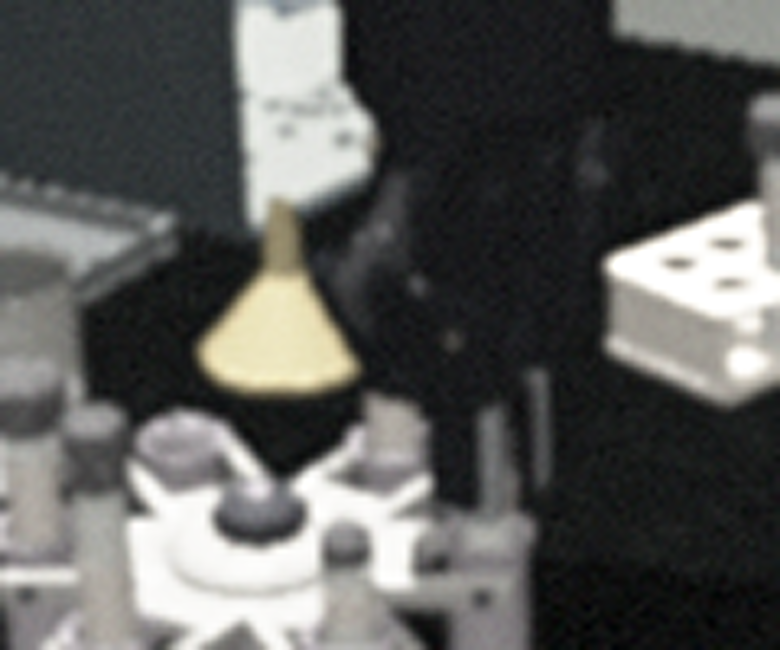

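```bash
python3 -m inch '[[[0,0,-1],[0,0,0],0.02],[[0,0,-3],[0,0,0],0.02],[[0,0,-6],[0,0,0],0.02],[[0,0,-10],[0,0,0],0.02],[[0,0,-13],[0,0,0],0.02],[[0,0,-13],[0,0,0],0.02],[[2,0,-13],[0,0,0],0.02],[[5,0,-13],[0,0,0],0.02],[[8,0,-13],[0,0,0],0.02],[[10.5,0,-13],[0,0,0],0.02],[[11.2,0,-13],[0,0,0],0.02],[[11.2,0,-10],[0,0,0],0.02],[[11.2,0,-7],[0,0,0],0.02],[[11.2,0,-5.5],[0,0,0],0.02],[[11.2,0,-5],[0,0,0],0.02],[[11.2,0,-5],[0,0,0],0.02]]'; python3 - <<'E'
from h import *
s=st();print(s["wrist_torque"].round(2));crop("side","s13",(140,140,260,240),6.5)
E
```

```text
time: 16.6
tool_pos: [640.0, 216.5, 112.9]
tcp_rot: [180.0, 0.1, -0.0]
ft_force: [0.2, 0.0, 0.1]
finger_gap: 13.5
t 16.6 pos [640.  216.5 112.9] rot [ 1.7997e+02  7.0000e-02 -1.0000e-02] F [0.2 0.  0.1] gap 13.5
[ 0.05 -0.    0.01]
```

View pics/s13.png

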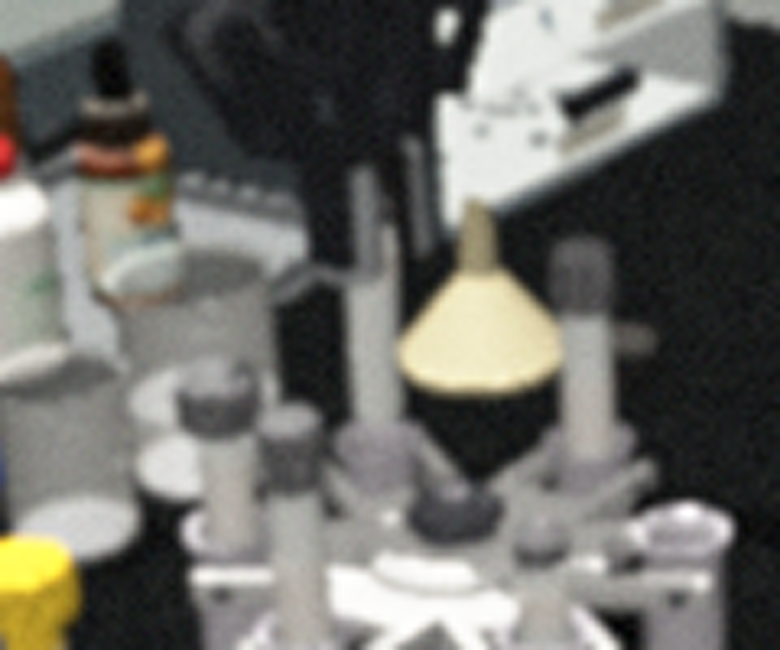

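Short tube upright over cup c1: foot (377,425), rim centre about (378,440). Lowering.

```bash
python3 -m inch '[[[0,0,0.7],[0,0,0],0.02],[[0,0,1.2],[0,0,0],0.02],[[0,0,1.7],[0,0,0],0.02],[[0,0,2.2],[0,0,0],0.02],[[0,0,2.2],[0,0,0],0.02]]'; python3 -m inch '[[[0,0,0.6],[0,0,0],0.02],[[0,0,1.2],[0,0,0],0.02],[[0,0,1.8],[0,0,0],0.02],[[0,0,2.2],[0,0,0],0.02],[[0,0,2.2],[0,0,0],0.02]]'
```

```text
time: 17.15
tool_pos: [640.0, 216.5, 90.1]
tcp_rot: [180.0, 0.1, -0.0]
ft_force: [0.0, -0.1, -0.8]
finger_gap: 13.7
time: 17.65
tool_pos: [640.2, 216.5, 68.3]
tcp_rot: [180.0, 0.1, -0.0]
ft_force: [-0.2, 0.5, -0.5]
finger_gap: 14.2
```

```bash
python3 -m inch '[[[0,0,0.2],[0,0,0],0.02],[[0,0,0.3],[0,0,0],0.02],[[0,0,0.3],[0,0,0],0.02]]'; python3 -m inch '[[[0,0,0],[0,0,0],0.3],[[0,0,0],[0,0,0],0.45],[[0,0,0],[0,0,0],0.45],[[0,0,0],[0,0,0],0.45],[[0,0,-2],[0,0,0],0.45],[[0,0,-5],[0,0,0],0.45],[[0,0,-9],[0,0,0],0.45],[[0,0,-11],[0,0,0],0.45],[[0,0,-11],[0,0,0],0.45]]'; python3 - <<'E'
from h import *
s=st();print(s["wrist_torque"].round(2));crop("side","s14",(140,140,340,250),4)
E
```

```text
time: 17.95
tool_pos: [640.5, 216.6, 66.2]
tcp_rot: [180.0, 0.0, -0.0]
ft_force: [1.1, 0.3, -0.3]
finger_gap: 13.7
time: 18.85
tool_pos: [643.1, 217.3, 181.8]
tcp_rot: [-179.9, -0.5, -0.0]
ft_force: [0.6, 0.9, 0.3]
finger_gap: 38.3
t 18.85 pos [643.1 217.3 181.8] rot [-1.7988e+02 -4.6000e-01 -1.0000e-02] F [0.6 0.9 0.3] gap 38.3
[-0.02  0.03  0.02]
```

View pics/s14.png

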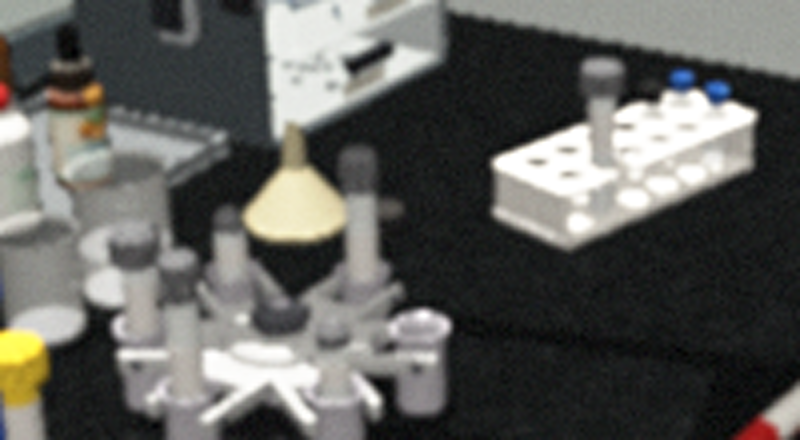

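S2 stands in c1 (230,250), c5 is empty (420,350), B1 stands in the rack (600,110). Fetching B1.

```bash
python3 -m inch '[[[-1.5,4,0],[0,0,0],0.55],[[-3,8,0],[0,0,0],0.55],[[-4.5,12,0],[0,0,0],0.55],[[-6,16,0],[0,0,0],0.55],[[-7.5,20,0],[0,0,0],0.55],[[-8.5,22.9,0],[0,0,0],0.55],[[-8.5,22.9,3.5],[0,0,0],0.55],[[-8.5,22.9,3.5],[0,0,0],0.55],[[-8.5,22.9,3.5],[0,0,0],0.55]]'; python3 - <<'E'
from h import *
s=st();crop("side","s15",(240,90,350,200),6)
E
```

```text
time: 19.8
tool_pos: [553.9, -11.9, 139.4]
tcp_rot: [-180.0, 0.3, -0.0]
ft_force: [0.6, -0.1, 0.7]
finger_gap: 47.1
t 19.8 pos [553.9 -11.9 139.4] rot [-1.7996e+02  2.6000e-01 -1.0000e-02] F [ 0.6 -0.1  0.7] gap 47.1
```

View pics/s15.png

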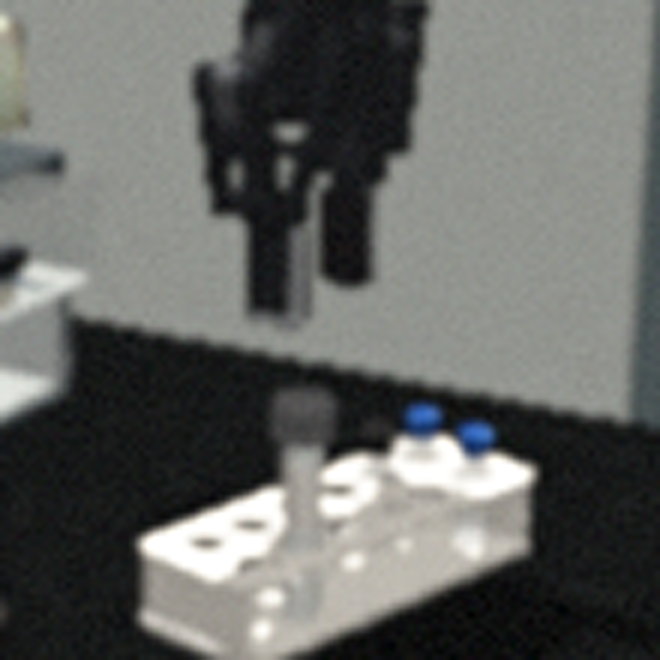

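B1 cap (303,410) sits under the jaw pair (278,270)/(348,235). Descend and grip.

```bash
python3 -m inch '[[[0,0,2],[0,0,0],0.55],[[0,0,4],[0,0,0],0.55],[[0,0,5.5],[0,0,0],0.55],[[0,0,6.2],[0,0,0],0.55],[[0,0,6.2],[0,0,0],0.5],[[0,0,6.2],[0,0,0],0.3],[[0,0,6.2],[0,0,0],0.2],[[0,0,6.2],[0,0,0],0.1],[[0,0,6.2],[0,0,0],0.1],[[0,0,6.2],[0,0,0],0.1],[[0,0,6.2],[0,0,0],0.1],[[0,0,6.2],[0,0,0],0.1]]' 25;  python3 -m inch '[[[0,0,-1],[0,0,0],0.1],[[0,0,-3],[0,0,0],0.1],[[0,0,-6],[0,0,0],0.1],[[0,0,-9],[0,0,0],0.1],[[0,0,-9],[0,0,0],0.1]]'; python3 - <<'E'
from h import *
s=st()
E
```

```text
time: 21.05
tool_pos: [556.4, -12.4, 80.4]
tcp_rot: [180.0, -0.1, -0.0]
ft_force: [-0.5, 0.8, 6.1]
finger_gap: 22.5
time: 21.55
tool_pos: [558.3, -12.7, 175.0]
tcp_rot: [179.9, -0.5, -0.0]
ft_force: [0.8, -0.1, -0.3]
finger_gap: 22.5
t 21.55 pos [558.3 -12.7 175. ] rot [ 1.7994e+02 -4.6000e-01 -1.0000e-02] F [ 0.8 -0.1 -0.3] gap 22.5
```

```bash
python3 -m inch '[[[-1.2,-3,0],[0,0,0],0.1],[[-2.8,-7,0],[0,0,0],0.1],[[-2.8,-11,0],[0,0,0],0.1],[[-2.8,-15,0],[0,0,0],0.1],[[-2.8,-19,0],[0,0,0],0.1],[[-2.8,-22,0],[0,0,0],0.1],[[-2.8,-23,0],[0,0,0],0.1],[[-2.8,-23,2],[0,0,0],0.1],[[-2.8,-23,3],[0,0,0],0.1],[[-2.8,-23,3],[0,0,0],0.1],[[-2.8,-23,3],[0,0,0],0.1]]'; python3 - <<'E'
from h import *
s=st();print(s["wrist_torque"].round(2));crop("side","s16",(190,150,290,250),6.5)
E
```

```text
time: 22.65
tool_pos: [527.4, 216.8, 139.1]
tcp_rot: [180.0, 0.1, -0.1]
ft_force: [0.1, 0.7, 0.4]
finger_gap: 22.1
t 22.65 pos [527.4 216.8 139.1] rot [ 1.7997e+02  6.0000e-02 -6.0000e-02] F [0.1 0.7 0.4] gap 22.1
[ 0.02  0.01 -0.01]
```

View pics/s16.png

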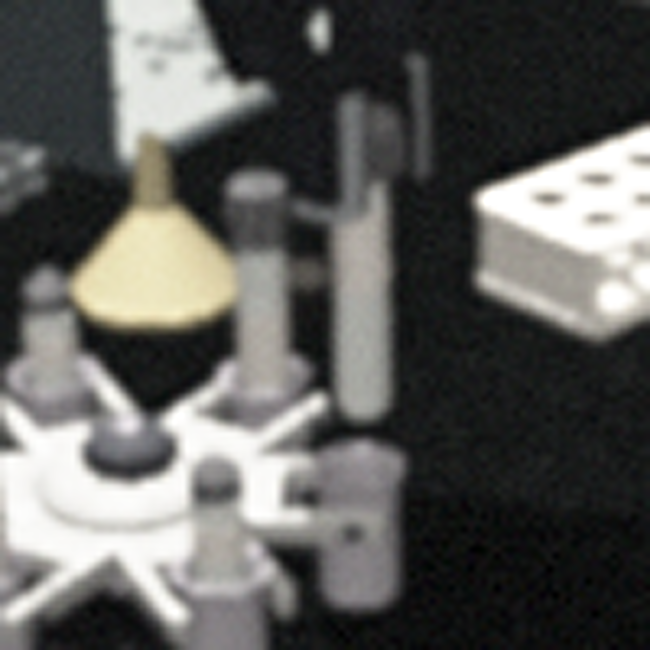

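B1 hangs upright over cup c5: foot (362,408), rim centre about (360,460). Lowering.

```bash
python3 -m inch '[[[0,0,0.7],[0,0,0],0.1],[[0,0,1.2],[0,0,0],0.1],[[0,0,1.7],[0,0,0],0.1],[[0,0,2.2],[0,0,0],0.1],[[0,0,2.2],[0,0,0],0.1]]'; python3 -m inch '[[[0,0,0.6],[0,0,0],0.1],[[0,0,1.2],[0,0,0],0.1],[[0,0,1.8],[0,0,0],0.1],[[0,0,2.4],[0,0,0],0.1],[[0,0,2.4],[0,0,0],0.1]]'
```

```text
time: 23.2
tool_pos: [526.9, 217.4, 116.1]
tcp_rot: [180.0, 0.1, -0.0]
ft_force: [-0.3, -0.1, -0.6]
finger_gap: 22.7
time: 23.7
tool_pos: [527.0, 217.7, 92.1]
tcp_rot: [180.0, 0.1, -0.0]
ft_force: [0.5, 2.3, -1.9]
finger_gap: 22.5
```

```bash
python3 -m inch '[[[0,0,0.2],[0,0,0],0.1],[[0,0,0.4],[0,0,0],0.1],[[0,0,0.5],[0,0,0],0.1],[[0,0,0.5],[0,0,0],0.1]]'; python3 -m inch '[[[0,0,0],[0,0,0],0.4],[[0,0,0],[0,0,0],0.55],[[0,0,0],[0,0,0],0.55],[[0,0,0],[0,0,0],0.55],[[0,0,-2],[0,0,0],0.55],[[0,0,-5],[0,0,0],0.55],[[0,0,-9],[0,0,0],0.55],[[-2,10,-11],[0,0,0],0.55],[[-5,14,-12],[0,0,0],0.55],[[-8,18,-12],[0,0,0],0.55],[[-10,22,-12],[0,0,0],0.55],[[-12,26,-12],[0,0,0],0.55],[[-14,30,-12],[0,0,0],0.55],[[-14,34,-12],[0,0,0],0.55],[[-14,38,-12],[0,0,0],0.55],[[-14,40,-12],[0,0,0],0.55],[[-14,40,-12],[0,0,0],0.55],[[-14,40,-12],[0,0,0],0.55]]'; python3 - <<'E'
from h import *
s=st();crop("side","s17",(140,150,270,270),5);crop("top","t17",(145,120,290,235),5)
E
```

```text
time: 24.1
tool_pos: [527.6, 217.8, 88.4]
tcp_rot: [-180.0, -0.0, -0.0]
ft_force: [0.6, 1.9, -0.3]
finger_gap: 22.3
time: 25.9
tool_pos: [387.1, -182.8, 208.2]
tcp_rot: [-180.0, 0.0, -0.1]
ft_force: [0.3, -0.0, 0.1]
finger_gap: 47.0
t 25.9 pos [ 387.1 -182.8  208.2] rot [-1.7997e+02  2.0000e-02 -1.5000e-01] F [ 0.3 -0.   0.1] gap 47.0
```

View pics/s17.png

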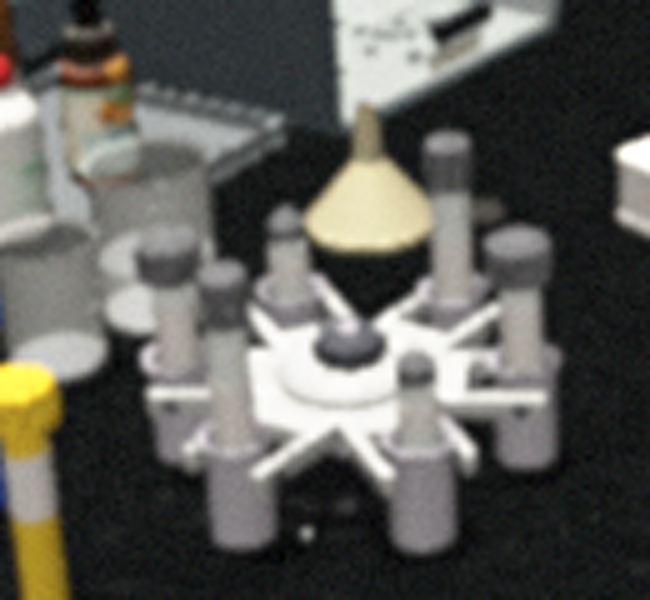

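View pics/t17.png

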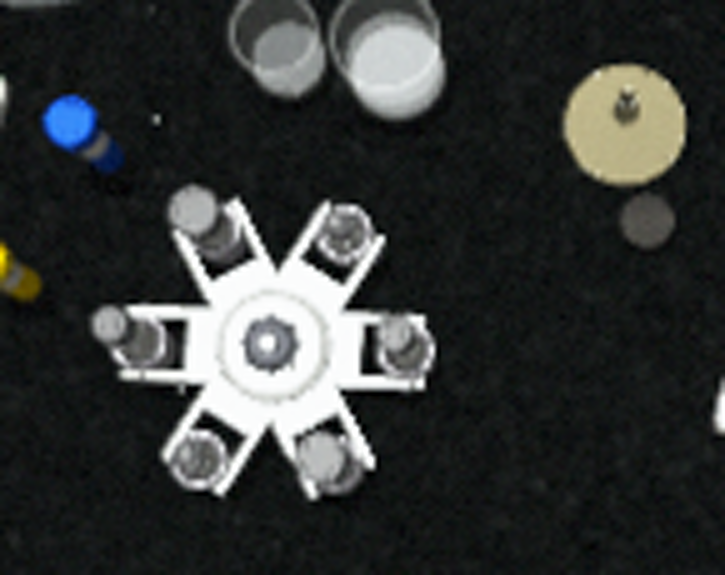

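```bash
python3 - <<'E'
from h import *
q=lambda p:((proj("side",p)-[140,150]+.5)*5).round(0)
a=lambda k:(582.3+65*np.cos(np.radians(-90.29+60*k)),256.7+65*np.sin(np.radians(-90.29+60*k)))
for nm,k,z in(("T c0",0,113),("S c1",1,80),("B c2",2,98),("T c3",3,113),("S c4",4,80),("B c5",5,98)):print(nm,q((*a(k),z)),q((*a(k),z+5)))
E
python3 - <<'E'
import cv2
a=cv2.imread("pics/s17_full.png")[170:250,165:255];cv2.imwrite("pics/s17z.png",cv2.resize(a,None,fx=8.5,fy=7.4,interpolation=cv2.INTER_CUBIC))
E
```

```text
T c0 [448. 142.] [448. 130.]
S c1 [285. 219.] [284. 208.]
B c2 [167. 241.] [166. 229.]
T c3 [224. 274.] [223. 261.]
S c4 [420. 361.] [420. 348.]
B c5 [525. 242.] [524. 230.]
```

View pics/s17z.png

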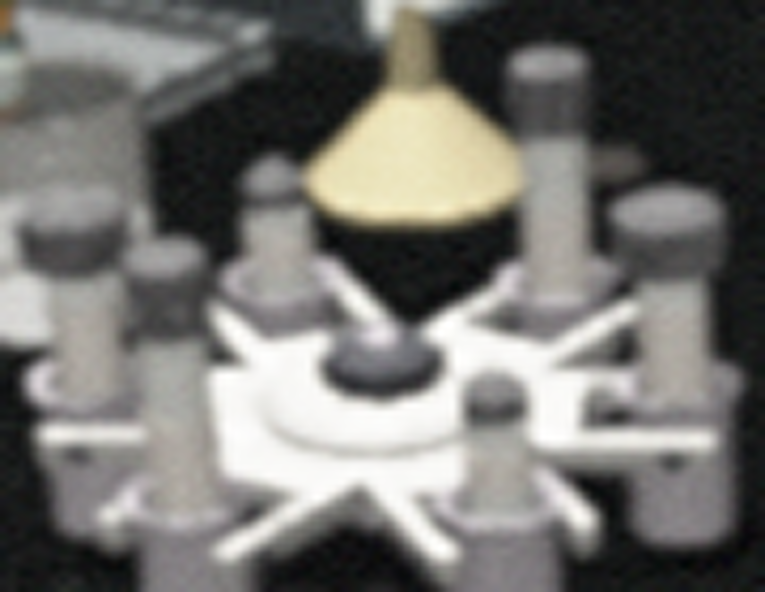

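Both final views show twins straight across: tall (448,145)/(224,270), broad (520,240)/(167,241), short (285,214)/(417,362) in the s17 crop. All six are upright. Cap tops are within about 1–5 crop pixels (at most about 2 mm) of the predicted fully-down positions. The arm is well clear.

```bash
python3 - <<'E'
from bench import r
from h import *
s=st();print(abs(s["qd"]).max()<0.5);print(r.hand_in())
E
```

```text
t 26.0 pos [ 387.5 -181.6  208.2] rot [-1.7997e+02  1.0000e-02  1.0000e-02] F [0.7 0.4 0.6] gap 46.8
False
the job is handed in; nothing more can be done
None
```

All six tubes are back in the rotor's cups, each facing its twin across the hub. I handed the job in at 26 s of the 96 s allowed; it reports no verdict.

**What I did:** I parked one broad tube in a free rack hole and moved a tall tube into its cup. Then I moved a short tube into the tall one's old cup, and put the parked broad tube into the cup the short one had left.

**Last checks:**
- **Position:** the final top and side pictures show all six tubes upright in the cups, with tall, broad and short pairs each straight across. The arm is well clear, and nothing fell over.
- **Depth:** cap heights in the side view match fully down to within about 1 mm. The moved short tube reads up to about 2 mm high, which is inside the 4 mm limit and the camera calibration error. I did not check it by touch.
- **Forces:** the highest reading I saw was about 18 N, when the broad tube reached the rack floor. It sat 4–5 mm lower in the grip than I assumed, so I released the others just above the cup floor.

**Disagreements:**
- **Camera offset:** the two cameras placed the rotor about 9 mm apart, mostly along the side camera's line of sight. I relied on the top view and refined it from where the jaws closed on the tubes.
- **Arm speed at hand-in:** my check that every joint was below 0.5 degrees/s came back false. The arm had been holding one target for the last few rows and was touching nothing, so I put this down to sensor noise or settling, but I did not confirm it.

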